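# Fit the filter block and hold the hand pump drawn

### The arm

A 6-joint arm with a two-finger parallel gripper is mounted at the origin on the work surface. World frame = base frame: x ahead of the robot, y to its left, z up, the work surface at z = 0. Lengths are in m, angles in degrees, forces in N, time in s.
With the tool pointing down it reaches from about 0.35 to 0.875 m from the base axis. Payload 4.2 kg.
Tool frame: the origin (TCP) lies midway between the tips of the shut fingers; the grasp point (between the pads) lies 19 mm behind it; x points along the fingers, y is the direction in which the jaws open and shut, and the axes are right-handed (so a half turn about x gives the same grasp; the last joint's range is limited). The gripper opens to 87 mm and grips with 3 to 60 N. Pads are 19 mm wide; open, the fingers measure 117 mm over their backs; the gripper's body (75 mm by 190 mm) begins 51 mm behind the grasp point.
Start: joints at [-53.48, 22.042, 0.453, 0, -68.411, -14.817], TCP at [0.231, -0.581, 0.223] pointing down, gripper open.
Joint ranges: [-179.83, 179.83], [-69.29, 118.12], [-61.27, 80.66], [-181.25, 117.63], [-171.15, -9.14], [-177.46, 177.46]. Speed limits (degrees/s): [159.86, 159.86, 180, 180, 180, 180].

### API

Orientations are given as a 3x3 rotation matrix whose columns are the frame's x, y, z axes.
In Python, from station import r gives the robot as it stands.
- The arm moves only by the tool play_rows, never from a script. Its argument "plan" is a list that holds one entry, the list of rows, each a list of 6 numbers: the shift along the tool's x, y, z in cm, then the turn, a rotation vector about the tool's x, y, z in units of 10 degrees (1.0 is 10 degrees). A call has 1 to 5 rows; each row is the pose to reach, as a shift and turn from the pose commanded when the call began, along the tool's axes at that moment; what a row does not reach only later rows make up. A row lasts 1/8 s, in which the tool goes at most 62.5 mm and 10.7 degrees, less where a joint would pass 70% of its speed; a pose out of reach is approached as far as the arm can. A call with a gripper value outside its range is refused whole. "hand" is the opening, from 0 (shut) to 1 (fully open), set as the call begins (left out, the last holds). The fingers move at their own pace and stop on an object; the grip force is fixed at half the most. Time passes only in rows, so rows that repeat a pose let the fingers close. It gives the time, the measured TCP pose, the force and the opening at its end, in the units of the state.
- r.sense(): the state, without advancing time (a new reading comes with each control period).
- r.capture(name): name is "scene" or "top" or "wrist"; returns (picture, depth): 480x640x3 uint8, blue, green, red; 480x640 float32, m along the optical axis (not along the pixel's ray), 0 where there is no reading.
- r.get_calibration(name): a dict with "vfov" (degrees; the focal length in pixels is half the picture's height over the tangent of half this angle, whatever the lens; pixels are square), "cx", "cy" (the principal point, pixels), "rvec" (rotation vector, rad) and "tvec" (3), from world to camera coordinates, as OpenCV has them. Camera axes: x right, y down, z forward; pixel columns grow to the right and rows downward; lengths in m; the calibration is good to about 2 mm. A picture is of the moment at which its call begins: read the wrist's pose just before it. get_calibration takes no time and is no camera call; for the wrist camera it gives the pose at the moment of the call.
- r.finish_job(): hands the job in, once; it reports no verdict.
The state is a dict: "time_s": time; "joints": joint angles; "joint_velocities": joint speeds; "effort": joint torques, N m; "tcp_pos": TCP position; "ee_rot": TCP orientation; "wrist_force": force on the tool from outside, world axes, zero at the start; "moment": the same for the moment, N m; "gripper_width": opening from 0.0 (shut) to 1.0 (fully open).
Only numpy, scipy, OpenCV 4.12 (cv2) and the standard library are available. Lean on these libraries where they do the work, as an engineer would, in place of code of your own. Each camera call takes 0.05 s, during which the arm holds its last target.

### The job

Press the small rectangular filter block (the one that fits) fully home into the recess of the extraction station, flush with the deck. Then draw the pump plunger straight up by its knob by 40 mm, to where the dark line on the rod is level with the top of the pump, without forcing it sideways in its bore or drawing it much too far, and finish holding it there, for it sinks back if let go. Leave the other things where they are.

Things in the scene. Friction and masses are not known exactly. Their poses are not given: they have to be found in the camera images.
- filter_mid (a point): filter block to use, loose on the table: light grey, 30 (its x) x 44 (its y) x 18 mm high, with a black upright tab centred on top, 10 mm thick (x), 30 long (y), 26 tall; 40 to 85 g. Point half-way up: 22 mm above its underside, 4 mm above the grey part's top; z up. Fits either way round. It lies in one of three places to the left of the station; a wider block and a round filter are in the others
- recess (a point): centre of the mouth of the rectangular recess, level with the top of the grey deck (100 x 100 mm, 30 mm high) of the fixed extraction station. The recess is 33 (its x) x 47 (its y) x 18 mm deep; z up. With the block flush, the filter's point is 4 mm above this one and only its tab stands out. The pump stands 95 mm away, towards -y of this frame
- gasket (a joint): how far the rubber gasket in the recess is pressed down, m: 0 raised 4 mm above the recess floor, 0.004 with the block home. A block merely laid in stays 4 mm proud; the gasket gives way at about 6 N and stays down (press with about 10 N or more, until the block meets the rigid floor)
- knob (a point): centre of the pump plunger's round black knob, diameter 28 mm, 24 high. Below it a steel rod, diameter 20, 100 long, stands loose in the bore, resting on the bore's floor; then the knob's underside is 20 mm and this point 32 mm above the pump's top. A dark line 3 mm tall rings the rod 40 mm below the pump's top at rest. 0.24 to 0.39 kg; z up along the rod; turns freely
- mouth (a point): centre of the bore's mouth, on top of the fixed aluminium pump body (50 x 50 mm, 90 mm high) of the station. The bore is upright, diameter 21 mm, 80 mm deep. z up; with the plunger drawn 40 mm the knob's centre is 72 mm above this point.
- wide_filter: decoy filter block like the right one but too big for the recess: 44 x 60 x 18 mm with a 10 x 30 x 26 mm tab on top; origin at the centre of its underside (bystander)
- round_filter: round filter disc, diameter 48 mm, 18 mm high, with a 14 mm round stub 26 mm tall on top; origin at the centre of its underside (bystander)
- bottle: white plastic bottle, diameter 50 mm, 95 mm tall, standing; origin at the centre of its underside (bystander)
- jar: amber glass jar, diameter 54 mm, 70 mm tall, standing; origin at the centre of its underside (bystander)
- dish: glass dish, diameter 70 mm, 15 mm high; origin at the centre of its underside (bystander)
- spatula: lab spatula about 160 mm long, lying flat along its own x; origin at the middle of its underside (bystander)
- tube_rack: blue tube rack with capped tubes, 55 x 170 x 95 mm; origin at the centre of its underside (bystander)
Things that resemble listed ones, but are neither listed nor needed, are in the scene too. Of the things shaped like the part that bears knob, the bare steel one is meant.

How it is judged:
By the outcome, as a careful person would: the job done as asked, in the order asked, and still so for the second after the job is handed in, while the arm keeps its last pose, push and grip.
It also fails if it takes over 61 s, if anything falls off the work surface, if the arm or the gripper's body presses on something with over 40 N, if the wrist force passes 120 N, or if a joint passes its speed limit or range.

## Working session

There is one attempt and no reset: what is moved stays moved. The work goes in short steps, Python scripts to look and compute and a tool call to move; the robot and the scene stay as the last step left them, time stands still between calls to the robot, and variables do not carry over. Pictures are saved under pics/ and viewed, and the job is handed in when it is done.

Besides the shell and the picture viewer there is one more tool, called after "Call:" in YAML: its name, and indented under it one key for each argument. play_rows: Moves the arm, as the interface text tells. Its arguments: {"type":"object","properties":{"plan":{"type":"array","items":{"type":"array","items":{"type":"array","items":{"type":"number"}}}},"hand":{"type":"number"}},"required":["plan"]}

```bash
ls; mkdir -p pics; cat > h.py <<'E'
import numpy as np, cv2
from station import r
def K(name):
    c=r.get_calibration(name); f=240/np.tan(np.radians(c['vfov'])/2)
    R=cv2.Rodrigues(np.array(c['rvec'],float))[0]; return c,f,R,np.array(c['tvec'],float).ravel()
def cast(cal,u,v,z):
    c,f,R,t=cal; d=R.T@np.array([(u-c['cx'])/f,(v-c['cy'])/f,1]); o=-R.T@t
    return o+d*(z-o[2])/d[2]
def pt(cal,u,v,d):
    c,f,R,t=cal; return R.T@(np.array([(u-c['cx'])/f*d,(v-c['cy'])/f*d,d])-t)
def proj(cal,p):
    c,f,R,t=cal; q=R@np.array(p)+t; return q[0]/q[2]*f+c['cx'],q[1]/q[2]*f+c['cy']
E
python3 - <<'E'
from h import *
print(r.sense())
for n in ('scene','top','wrist'):
    cal=K(n); im,d=r.capture(n); cv2.imwrite(f'pics/{n}0.png',im); np.save(f'{n}0.npy',d); print(n,cal[0], 'o',-cal[2].T@cal[3])
E
```

```text
pics
{'time_s': 0.0, 'joints': array([-5.34810625e+01,  2.20889641e+01,  3.79938985e-01, -2.85795872e-02,
       -6.84127895e+01, -1.48155947e+01]), 'joint_velocities': array([-0.15262177,  0.03694058,  0.07007649, -0.01734442,  0.04461819,
        0.03526227]), 'effort': array([ 2.49167651e-04, -3.90668106e+01,  1.87407696e+01,  4.21955332e+00,
        1.10732039e-02, -2.11817869e-04]), 'tcp_pos': array([ 0.23090306, -0.58012458,  0.22148071]), 'ee_rot': array([[-8.92417414e-04, -3.69629020e-01,  9.29178988e-01],
       [ 1.98461454e-03,  9.29176873e-01,  3.69630085e-01],
       [-9.99997632e-01,  2.17392645e-03, -9.56424968e-05]]), 'wrist_force': array([ 0.1252508 , -0.14785862, -0.08668108]), 'moment': array([-0.03187559, -0.0176157 , -0.00405139]), 'gripper_width': 1.0025278801340791}
scene {'vfov': 51.47562674904995, 'cx': 328.44369399995486, 'cy': 241.32907487520072, 'rvec': array([ 0.9266383 ,  2.55613704, -1.01260994]), 'tvec': array([ 0.42179145, -0.22777687,  1.32919421])} o [1.00298992 0.56296816 0.82074701]
top {'vfov': 48.168168885938776, 'cx': 326.85382854443475, 'cy': 240.16530506555475, 'rvec': array([ 2.16199435, -2.19256477,  0.06451115]), 'tvec': array([0.05455178, 0.58094881, 1.17230231])} o [0.49416781 0.03028128 1.21229177]
wrist {'vfov': 59.297031008950654, 'cx': 321.95811067651596, 'cy': 241.55056457181428, 'rvec': array([-1.66663222, -2.45589844, -0.34233918]), 'tvec': array([ 0.62319093, -0.03342728,  0.38980751])} o [ 0.16150186 -0.60687576  0.38347512]
```

View pics/scene0.png

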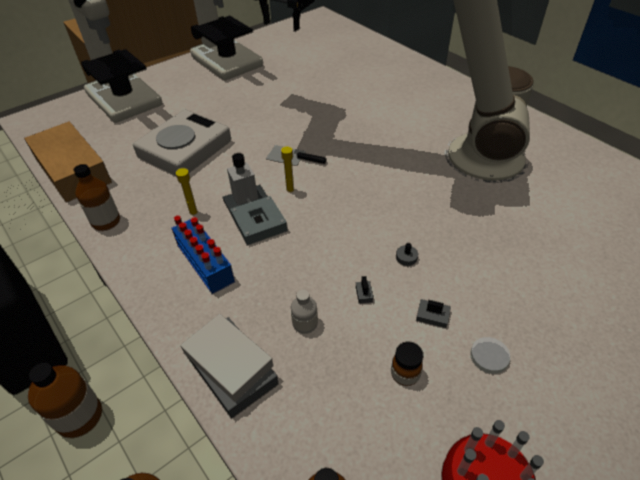

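View pics/top0.png

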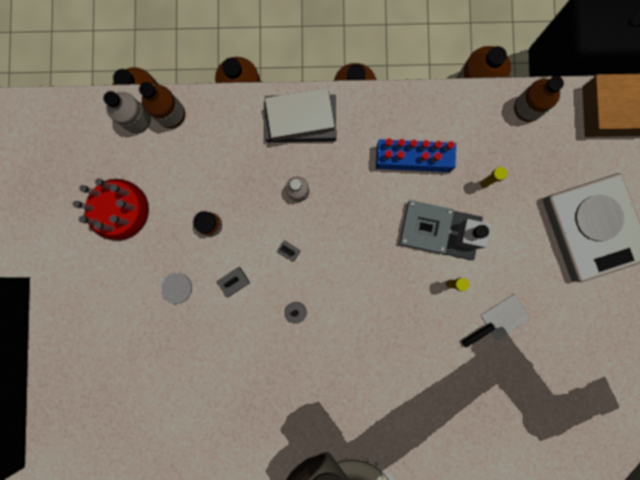

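Candidates for the block: top (288,250) is the smallest rectangle, (233,282) is wider, (295,312) is round. So (288,250) should be the one. For the knob, the black one on the pump is at top (480,231), and the yellow-headed posts at (500,174) and (461,284) are decoys. I'll confirm in enlarged crops.

```bash
python3 - <<'E'
from h import *
im=cv2.imread('pics/top0.png'); s=cv2.imread('pics/scene0.png')
a=cv2.resize(im[215:335,200:320],(400,400),interpolation=cv2.INTER_CUBIC)
b=cv2.resize(im[190:270,395:515],(400,267),interpolation=cv2.INTER_CUBIC)
c=cv2.resize(s[140:250,190:310],(400,367),interpolation=cv2.INTER_CUBIC)
o=np.zeros((600,800,3),np.uint8); o[:400,:400]=a;o[:267,400:]=b; o[233+0:600,400:]=c;
o[:233,400:]=b[:233]
cv2.imwrite('pics/crop0.png',cv2.convertScaleAbs(o,alpha=1.5))
cal=K('top'); d=np.load('top0.npy')
for u,v in [(288,250),(281,247),(296,256),(233,282),(295,312),(480,231),(415,235),(428,227),(462,230),(300,270)]:
    p=pt(cal,u,v,d[v,u]); print((u,v),d[v,u],p.round(4))
E
```

```text
(288, 250) 0.0 [0.4942 0.0303 1.2123]
(281, 247) 1.1701655 [0.5664 0.1462 0.0457]
(296, 256) 1.1952115 [0.5475 0.1156 0.0188]
(233, 282) 1.167337 [0.4918 0.2514 0.0445]
(295, 312) 1.1630926 [0.4252 0.1172 0.0421]
(480, 231) 1.0805352 [ 0.5876 -0.2635  0.1316]
(415, 235) 1.1844643 [ 0.5897 -0.1483  0.0291]
(428, 227) 1.1987344 [ 0.6083 -0.1797  0.0158]
(462, 230) 1.1493133 [ 0.5962 -0.2438  0.0636]
(300, 270) 1.2070093 [0.5165 0.1079 0.0046]
```

View pics/crop0.png

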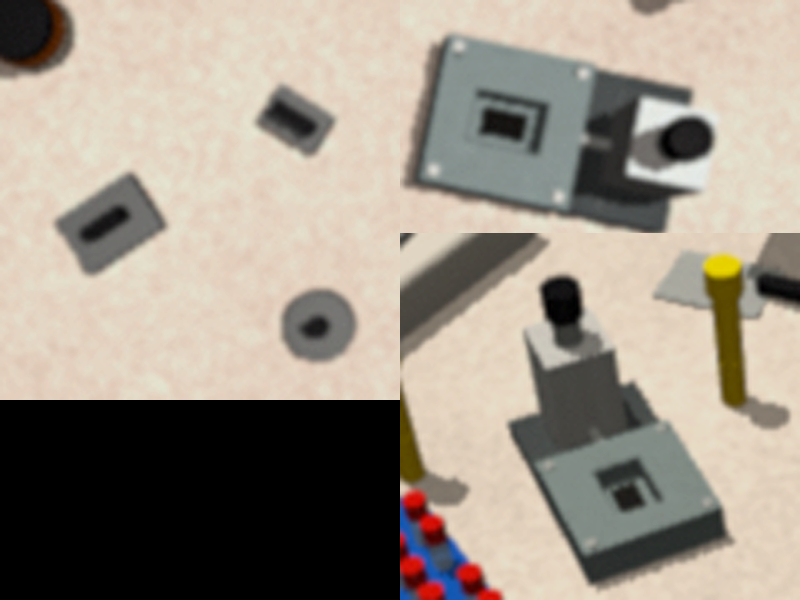

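The crop shows the small rectangle at top (288,250), about 2/3 the size of the one at (233,282). The black knob sits on a steel rod in the aluminium pump, and the yellow ones are free-standing posts. Next I get coarse poses.

```bash
python3 - <<'E'
from h import *
cal=K('top'); im=cv2.imread('pics/top0.png')
cs=np.array([cast(cal,u,v,0.03) for u,v in [(409.4,201.4),(452,211),(446,252),(400.4,245)]])
print(cs.round(4), cs.mean(0).round(4), np.linalg.norm(np.roll(cs,-1,0)-cs,axis=1))
# block: gray mask
g=im[235:268,272:306].astype(int)
m=(g.max(2)<125).astype(np.uint8); c=max(cv2.findContours(m,0,2)[0],key=cv2.contourArea)
(x,y),wh,a=cv2.minAreaRect(c); print(x+272,y+235,wh,a)
box=cv2.boxPoints(((x+272,y+235),wh,a)); P=np.array([cast(cal,u,v,.018)[:2] for u,v in box]); print(P.round(4),P.mean(0))
print('knob',cast(cal,480.5,231.5,.134),'in wrist frame: cam offset')
s=r.sense(); w=K('wrist'); R=s['ee_rot']; print(R.T@(-w[2].T@w[3]-s['tcp_pos'])); print((w[2]@R).round(3))
E
```

```text
[[ 0.6645 -0.1377  0.03  ]
 [ 0.6416 -0.2311  0.03  ]
 [ 0.5512 -0.2152  0.03  ]
 [ 0.568  -0.1155  0.03  ]] [ 0.6063 -0.1749  0.03  ] [0.09613238 0.09185166 0.10105764 0.09896757]
288.25842666625977 250.7865171432495 (21.19995880126953, 15.263969421386719) 32.00538635253906
[[0.5579 0.1619]
 [0.5866 0.1436]
 [0.5609 0.1037]
 [0.5323 0.122 ]] [0.55946161 0.13282591]
knob [ 0.58634987 -0.26386764  0.134     ] in wrist frame: cam offset
[-0.1618887   0.00120262 -0.07438862]
[[ 0.001  1.     0.   ]
 [-0.273  0.     0.962]
 [ 0.962 -0.001  0.273]]
```

View pics/wrist0.png

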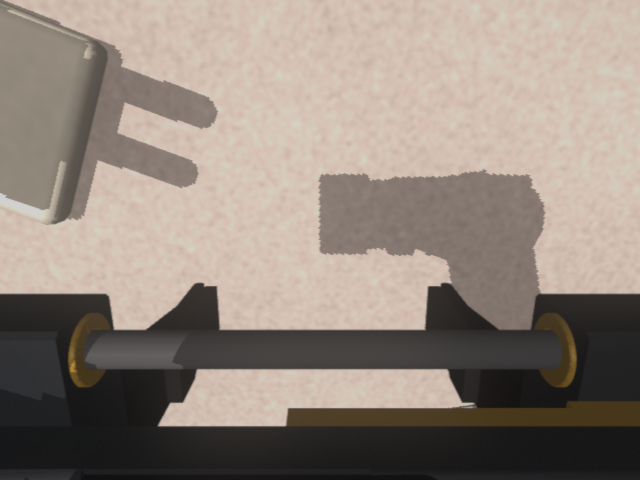

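```bash
cat >> h.py <<'E'
def Rt(yaw):
    c,s=np.cos(np.radians(yaw)),np.sin(np.radians(yaw)); return np.array([[0,c,s],[0,s,-c],[-1,0,0]])
def delta(p,yaw):
    s=r.sense(); R=s['ee_rot']; d=R.T@(np.array(p)-s['tcp_pos'])*100
    w=cv2.Rodrigues(R.T@Rt(yaw))[0].ravel()*18/np.pi
    print('delta',d.round(3),w.round(3),'t',round(s['time_s'],2)); return d,w
E
python3 -c "
from h import *
delta((.559,.133,.2),147.2)"
```

```text
delta [ 2.253 54.149 56.846] [-3.551e+00  2.000e-03 -9.000e-03] t 0.15
```

Call:
play_rows:
  plan:
    - [[0,3,3.2,0,0,0],[0,7,7.5,0,0,0],[0,11,11.7,0,0,0],[0,15,16,0,0,0],[0,19,20,0,0,0]]

```text
time_s: 0.78
tcp_pos: [0.3472, -0.3284, 0.2224]
ee_rot: [[0.0, -0.37, 0.929], [0.0, 0.929, 0.37], [-1.0, 0.0, 0.0]]
wrist_force: [0.7, 0.2, 1.2]
gripper_width: 1.001
```

Call:
play_rows:
  plan:
    - [[0,4,4.2,0,0,0],[0,8,8.4,0,0,0],[0,12,12.6,0,0,0],[0.5,16,16.8,0,0,0],[1,20,21,0,0,0]]

```text
time_s: 1.4
tcp_pos: [0.4682, -0.0648, 0.2126]
ee_rot: [[0.0, -0.37, 0.929], [0.0, 0.929, 0.37], [-1.0, -0.0, 0.0]]
wrist_force: [1.1, 0.6, 0.7]
gripper_width: 0.995
```

Call:
play_rows:
  plan:
    - [[0,4,4.2,-0.8,0,0],[0.3,8,8.4,-1.6,0,0],[0.8,12,12.5,-2.4,0,0],[1.2,14.4,15.2,-3.1,0,0],[1.25,15.1,15.8,-3.55,0,0]]

```text
time_s: 2.02
tcp_pos: [0.5592, 0.1341, 0.1988]
ee_rot: [[-0.001, -0.843, 0.537], [-0.001, 0.537, 0.843], [-1.0, 0.001, -0.001]]
wrist_force: [-0.2, -0.8, 0.9]
gripper_width: 1.0
```

Call:
play_rows:
  plan:
    - [[0,0,0,0,0,0],[0,0,0,0,0,0]]

```text
time_s: 2.28
tcp_pos: [0.5585, 0.1315, 0.2]
ee_rot: [[-0.0, -0.84, 0.543], [-0.0, 0.543, 0.84], [-1.0, 0.0, -0.0]]
wrist_force: [0.9, -0.0, 0.2]
gripper_width: 1.002
```

```bash
python3 - <<'E'
from h import *
cal=K('wrist'); im,d=r.capture('wrist'); cv2.imwrite('pics/w1.png',im); np.save('w1.npy',d)
import pickle; pickle.dump(cal,open('w1.pkl','wb'))
s=r.sense(); print(s['tcp_pos'],s['time_s'],s['joints'])
delta((.559,.133,.2),147.2)
E
```

```text
[0.55851122 0.13136372 0.20014258] 2.325 [ 2.94054259e+01  1.80534248e+01 -8.88278228e+00 -3.86768688e-03
 -6.30721535e+01 -6.22936917e+01]
delta [0.014 0.048 0.164] [-0.009 -0.001 -0.001] t 2.33
```

View pics/w1.png

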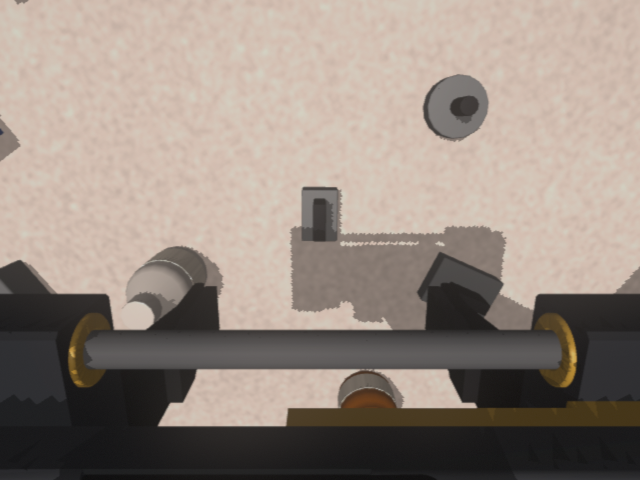

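The block is at (302–338, 187–241), aligned with the tool axes. The bottle is at (160,290) and the wide filter at (470,285). I'll refine the block's position and check clearance to the bottle.

```bash
python3 - <<'E'
from h import *
import pickle
cal=pickle.load(open('w1.pkl','rb')); im=cv2.imread('pics/w1.png'); d=np.load('w1.npy')
c=cv2.resize(im[170:260,275:365],(720,720),interpolation=cv2.INTER_CUBIC)[:600]; cv2.imwrite('pics/w1c.png',cv2.convertScaleAbs(c,alpha=1.6))
T=np.array([.55851,.13136,0]);R=Rt(147.1)
for n,(u,v,z) in dict(tl=(302,188,.018),tr=(338,188,.018),bl=(302,240,.018),br=(337,240,.018),bottle=(140,315,.095),bot_l=(180,250,.06)).items():
    p=cast(cal,u,v,z); q=R.T@(p-T); print(n,p.round(4),'tool yz',q[1:].round(4), pt(cal,u,v,d[v,u]).round(4))
t=K('top'); dt=np.load('top0.npy')
for u,v in [(296,184),(297,192),(298,188)]: print('bottle',pt(t,u,v,dt[v,u]), cast(t,u,v,.09))
E
```

```text
tl [0.5597 0.1044 0.018 ] tool yz [-0.0157 -0.022 ] [0.5606 0.1051 0.0106]
tr [0.535  0.1204 0.018 ] tool yz [ 0.0138 -0.022 ] [ 5.359e-01  1.231e-01 -3.000e-04]
bl [0.5842 0.1412 0.018 ] tool yz [-0.0162  0.0222] [0.5843 0.1413 0.0173]
br [0.5593 0.1573 0.018 ] tool yz [0.0134 0.0222] [5.615e-01 1.618e-01 1.000e-04]
bottle [0.6933 0.1093 0.095 ] tool yz [-0.1252  0.0547] [0.6932 0.1093 0.0951]
bot_l [0.6571 0.0894 0.06  ] tool yz [-0.1055  0.0183] [0.678  0.0923 0.0146]
bottle [0.69623807 0.10893075 0.09215991] [0.69662772 0.1090824  0.09      ]
bottle [0.68271276 0.10844953 0.07069809] [0.67952487 0.10712787 0.09      ]
bottle [0.6876213  0.1047791  0.09231238] [0.68802071 0.10493291 0.09      ]
```

View pics/w1c.png

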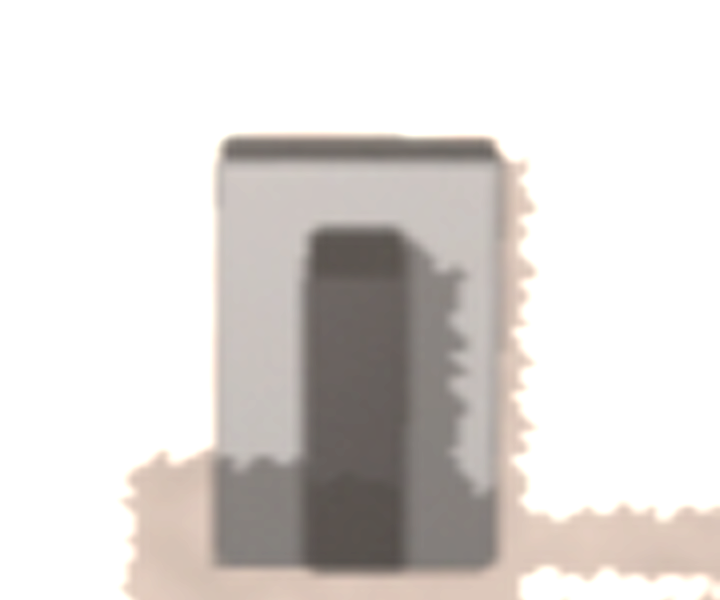

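```bash
python3 - <<'E'
from h import *
import pickle
cal=pickle.load(open('w1.pkl','rb'))
T=np.array([.55851,.13136,0]);R=Rt(147.1)
def box(cs,z):
    P=np.array([cast(cal,275+u/8,170+v/8,z) for u,v in cs]); q=(P-T)@R
    print(P.mean(0).round(4)); print(q[:,1:].round(4),q[:,1:].mean(0)); 
box([(219,159),(497,159),(496,568),(214,568)],.018)
box([(308,275),(406,275),(405,570),(304,570)],.044)
d,w=delta((.5587,.1316,.022),147.2)
E
```

```text
[0.5604 0.1318 0.018 ]
[[-0.0154 -0.0204]
 [ 0.0131 -0.0204]
 [ 0.0134  0.0231]
 [-0.0165  0.0231]] [-0.0013384   0.00133615]
[0.5603 0.1318 0.044 ]
[[-0.0058 -0.0133]
 [ 0.0036 -0.0133]
 [ 0.0036  0.016 ]
 [-0.0063  0.016 ]] [-0.00123898  0.00134228]
delta [ 1.7814e+01 -5.0000e-03  3.2000e-02] [-0.009 -0.001 -0.001] t 2.33
```

The block is centred at (0.5603, 0.1318). Body and tab agree, and it measures 29 x 43.5 mm. Descending to the tab.

Call:
play_rows:
  plan:
    - [[2.5,-0.1,0.1,0,0,0],[7,-0.13,0.13,0,0,0],[11.5,-0.13,0.13,0,0,0],[15.5,-0.13,0.13,0,0,0],[17.0,-0.13,0.13,0,0,0]]
  hand: 0.6

```text
time_s: 2.95
tcp_pos: [0.5592, 0.131, 0.0281]
ee_rot: [[-0.004, -0.84, 0.543], [-0.002, 0.543, 0.84], [-1.0, 0.002, -0.003]]
wrist_force: [0.4, -0.3, 0.8]
gripper_width: 0.614
```

Call:
play_rows:
  plan:
    - [[0.8,0,0,0,0,0],[0.8,0,0,0,0,0]]

```text
time_s: 3.2
tcp_pos: [0.5613, 0.1325, 0.0229]
ee_rot: [[0.001, -0.841, 0.542], [0.001, 0.542, 0.841], [-1.0, -0.001, 0.001]]
wrist_force: [-1.0, 0.1, 0.4]
gripper_width: 0.597
```

Call:
play_rows:
  plan:
    - [[0,0,0,0,0,0],[0,0,0,0,0,0],[0,0,0,0,0,0],[0,0,0,0,0,0],[0,0,0,0,0,0]]
  hand: 0

```text
time_s: 3.82
tcp_pos: [0.5607, 0.1324, 0.0221]
ee_rot: [[0.0, -0.841, 0.542], [0.0, 0.542, 0.841], [-1.0, -0.0, 0.0]]
wrist_force: [0.3, -0.3, -0.5]
gripper_width: 0.12
```

Tab gripped (10.4 mm opening). Lift, then carry it to a viewing pose near the station.

Call:
play_rows:
  plan:
    - [[-3,0,0,0,0,0],[-7,0,0,0,0,0],[-11,0,0,0,0,0],[-14,0,0,0,0,0],[-15,0,0,0,0,0]]

```text
time_s: 4.45
tcp_pos: [0.5613, 0.1328, 0.1739]
ee_rot: [[0.003, -0.841, 0.542], [0.002, 0.542, 0.841], [-1.0, -0.002, 0.003]]
wrist_force: [-0.7, 0.3, -1.0]
gripper_width: 0.112
```

```bash
python3 - <<'E'
from h import *
delta((.617,-.126,.17),167)
print(r.sense()['wrist_force'],r.sense()['gripper_width'],r.sense()['tcp_pos'])
t=K('top'); d=np.load('top0.npy')
for u,v in [(380,172),(415,172),(450,172),(380,160),(450,160),(415,145)]: print((u,v),pt(t,u,v,d[v,u]).round(3))
E
```

```text
delta [  0.367 -18.698 -18.742] [-1.979  0.016  0.013] t 4.45
[-0.67036718  0.26728125 -0.96012023] 0.11173182132554228 [0.56130549 0.13281385 0.1739332 ]
(380, 172) [ 0.738 -0.077 -0.001]
(415, 172) [ 0.736 -0.156  0.002]
(450, 172) [ 0.734 -0.234  0.007]
(380, 160) [ 0.752 -0.072  0.057]
(450, 160) [ 0.75  -0.224  0.058]
(415, 145) [ 0.775 -0.143  0.095]
```

Call:
play_rows:
  plan:
    - [[0,-3,-3,-0.4,0,0],[0,-7,-7,-0.8,0,0],[0,-11.2,-11.2,-1.2,0,0],[0.2,-15.3,-15.3,-1.6,0,0],[0.3,-17.8,-17.8,-1.9,0,0]]

```text
time_s: 5.08
tcp_pos: [0.613, -0.1161, 0.167]
ee_rot: [[-0.003, -0.971, 0.239], [0.0, 0.239, 0.971], [-1.0, 0.003, -0.001]]
wrist_force: [-0.1, 0.9, -0.9]
gripper_width: 0.113
```

Call:
play_rows:
  plan:
    - [[0,-0.5,-0.8,-0.1,0,0],[0,-0.5,-0.8,-0.1,0,0],[0,-0.5,-0.8,-0.1,0,0]]

```text
time_s: 5.45
tcp_pos: [0.6165, -0.1214, 0.1687]
ee_rot: [[-0.001, -0.975, 0.221], [0.0, 0.221, 0.975], [-1.0, 0.001, 0.0]]
wrist_force: [-0.0, 0.7, -0.1]
gripper_width: 0.112
```

```bash
python3 - <<'E'
from h import *
cal=K('wrist'); im,d=r.capture('wrist'); cv2.imwrite('pics/w2.png',im); np.save('w2.npy',d)
import pickle; s=r.sense(); pickle.dump((cal,s),open('w2.pkl','wb'))
print(s['tcp_pos'],s['time_s'])
E
```

```text
[ 0.61663115 -0.12127825  0.16890149] 5.5
```

View pics/w2.png

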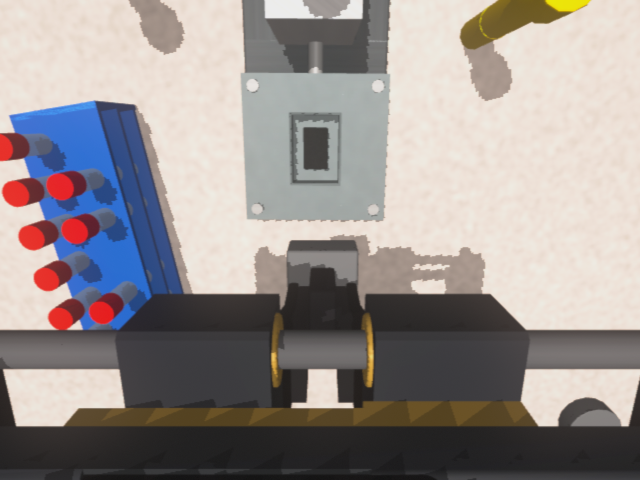

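The wrist view shows the deck at (242–390, 73–220) and the recess at (290–341, 113–184). The held block's far end is at (288–357, 240–). Enlarging.

```bash
python3 - <<'E'
from h import *
im=cv2.imread('pics/w2.png')
a=cv2.resize(im[60:235,230:405],(600,600),interpolation=cv2.INTER_CUBIC); cv2.imwrite('pics/w2a.png',a)
b=cv2.resize(im[230:300,275:370],(760,560),interpolation=cv2.INTER_CUBIC); cv2.imwrite('pics/w2b.png',cv2.convertScaleAbs(b,alpha=1.6))
E
```

```text
(no output)
```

View pics/w2a.png

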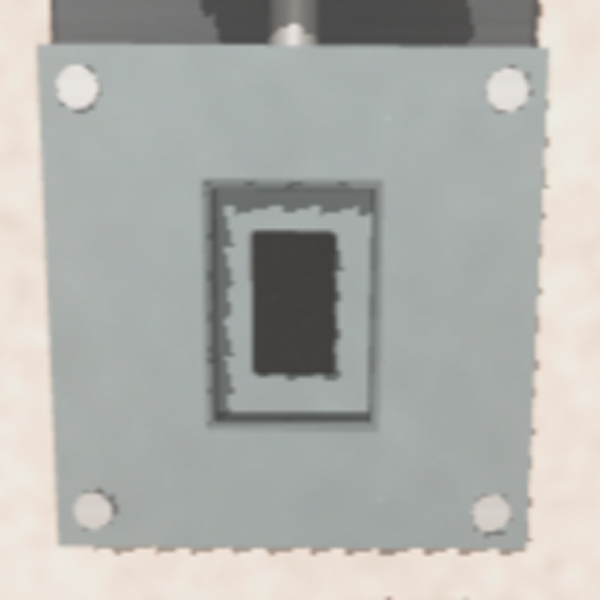

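View pics/w2b.png

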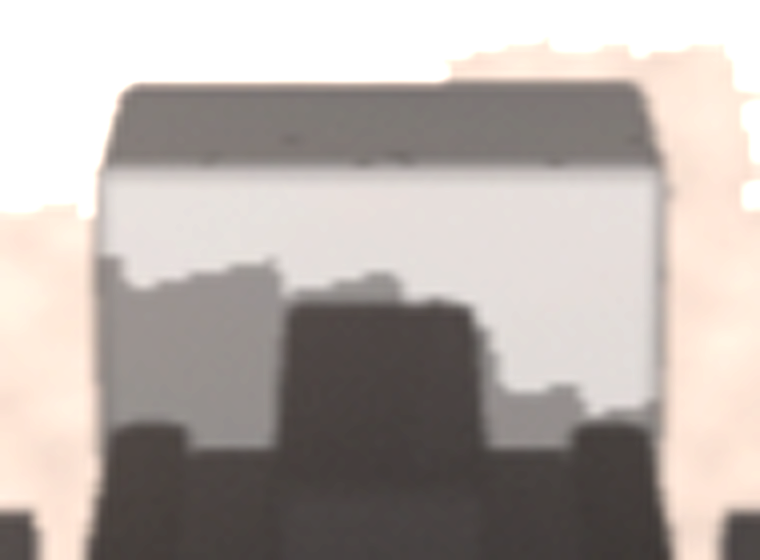

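```bash
python3 - <<'E'
from h import *
import pickle
cal,s=pickle.load(open('w2.pkl','rb')); T=s['tcp_pos']; R=s['ee_rot']
def box(cs,z,n,u0,v0,k):
    P=np.array([cast(cal,u0+u/k,v0+v/k,z) for u,v in cs]); q=((P-T)@R)[:,1:]*1000
    print(n,P.mean(0).round(4),'tool',q.round(1).tolist(),q.mean(0).round(2)); 
    if len(P)==4:
        e=np.roll(q,-1,0)-q; print(' len',np.linalg.norm(e,axis=1).round(1),'ang(y-edges)',[round(np.degrees(np.arctan2(e[i][1],e[i][0]))%90,2) for i in range(4)])
k=600/175
box([(37,45),(548,48),(525,549),(60,545)],.03,'deck',230,60,k)
box([(204,182),(382,182),(378,428),(208,426)],.03,'mouth out',230,60,k)
box([(212,188),(376,188),(372,420),(214,420)],.03,'mouth in',230,60,k)
box([(77,87),(508,89),(491,513),(93,510)],.03,'screws',230,60,k)
box([(104,166),(660,166)],T[2]-.0041,'blk top',275,230,8)
box([(120,86),(638,84)],T[2]-.0221,'blk bot',275,230,8)
box([(287,305),(473,305)],T[2]+.0219,'tab',275,230,8)
print(T)
E
```

```text
deck [ 0.6085 -0.176   0.03  ] tool [[-53.6, -105.3], [45.7, -104.7], [45.1, -5.0], [-53.9, -5.9]] [ -4.18 -55.2 ]
 len [99.2 99.7 99.  99.4] ang(y-edges) [np.float64(0.35), np.float64(0.34), np.float64(0.53), np.float64(0.21)]
mouth out [ 0.6084 -0.1762  0.03  ] tool [[-21.7, -79.8], [13.7, -79.8], [13.5, -30.8], [-21.9, -31.2]] [ -4.09 -55.39]
 len [35.4 49.  35.4 48.6] ang(y-edges) [np.float64(0.03), np.float64(0.29), np.float64(0.7), np.float64(0.25)]
mouth in [ 0.6082 -0.1763  0.03  ] tool [[-20.1, -78.6], [12.5, -78.6], [12.2, -32.5], [-20.6, -32.5]] [ -3.99 -55.55]
 len [32.7 46.2 32.8 46.2] ang(y-edges) [np.float64(0.03), np.float64(0.41), np.float64(0.03), np.float64(0.63)]
screws [ 0.6086 -0.1761  0.03  ] tool [[-46.1, -97.6], [38.2, -97.2], [37.6, -12.8], [-46.6, -13.5]] [ -4.24 -55.25]
 len [84.3 84.4 84.2 84.1] ang(y-edges) [np.float64(0.29), np.float64(0.4), np.float64(0.47), np.float64(0.3)]
blk top [ 0.6107 -0.1434  0.1648] tool [[-13.4, -22.9], [15.2, -22.9]] [  0.88 -22.86]
blk bot [ 0.611  -0.1427  0.1468] tool [[-13.9, -22.1], [15.4, -22.2]] [  0.72 -22.15]
tab [ 0.6105 -0.145   0.1908] tool [[-3.3, -24.5], [4.8, -24.4]] [  0.77 -24.45]
[ 0.61663115 -0.12127825  0.16890149]
```

Recess, deck and screws agree: the recess is at tool (-4.1, -55.3) mm, rotated 0.35°. The block sits at (0.8, -0.5) in the tool, so the shift is y -5.1, z -54.8 mm.

Call:
play_rows:
  plan:
    - [[0,-0.3,-2.5,0.035,0,0],[0,-0.51,-5.0,0.035,0,0],[3,-0.51,-5.48,0.035,0,0],[7,-0.51,-5.48,0.035,0,0],[10,-0.51,-5.48,0.035,0,0]]

```text
time_s: 6.12
tcp_pos: [0.6091, -0.1759, 0.0678]
ee_rot: [[-0.001, -0.974, 0.226], [0.0, 0.226, 0.974], [-1.0, 0.001, 0.0]]
wrist_force: [0.2, -0.1, -0.6]
gripper_width: 0.116
```

Call:
play_rows:
  plan:
    - [[0.6,0,0,0,0,0],[0.6,0,0,0,0,0],[0.6,0,0,0,0,0]]

```text
time_s: 6.5
tcp_pos: [0.6109, -0.1769, 0.0649]
ee_rot: [[0.003, -0.974, 0.227], [-0.0, 0.227, 0.974], [-1.0, -0.003, 0.0]]
wrist_force: [0.1, -0.1, -0.6]
gripper_width: 0.111
```

```bash
python3 - <<'E'
from h import *
import pickle
cal0,s0=pickle.load(open('w2.pkl','rb'))
cal=K('wrist'); im,d=r.capture('wrist'); cv2.imwrite('pics/w3.png',im); s=r.sense(); pickle.dump((cal,s),open('w3.pkl','wb'))
print(s['tcp_pos'],s['time_s'],s['wrist_force'],((s['tcp_pos']-s0['tcp_pos'])@s0['ee_rot']).round(4))
E
```

```text
[ 0.61072825 -0.17701632  0.06481154] 6.55 [-0.01354337  0.2299161  -0.41980503] [ 0.1041 -0.0066 -0.0557]
```

View pics/w3.png

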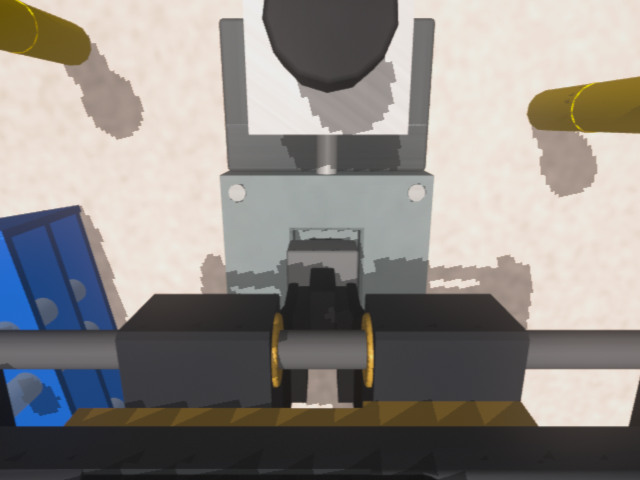

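```bash
python3 - <<'E'
from h import *
im=cv2.imread('pics/w3.png')
a=cv2.resize(im[215:315,265:385],(720,600),interpolation=cv2.INTER_CUBIC); cv2.imwrite('pics/w3a.png',cv2.convertScaleAbs(a,alpha=1.3))
E
```

```text
(no output)
```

View pics/w3a.png

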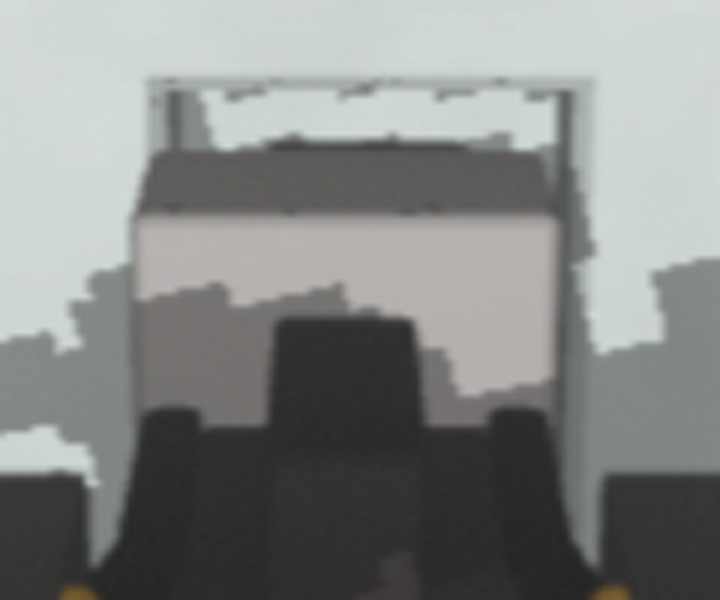

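```bash
python3 - <<'E'
from h import *
import pickle
cal,s=pickle.load(open('w3.pkl','rb')); T=s['tcp_pos']; R=s['ee_rot']
def box(cs,z,n):
    P=np.array([cast(cal,265+u/6,215+v/6,z) for u,v in cs]); q=((P-T)@R)[:,1:]*1000
    print(n,P.mean(0).round(4),'tool',q.round(1).tolist(),q.mean(0).round(2)); 
box([(149,80),(594,80)],.03,'mouth out')
box([(165,90),(578,90)],.03,'mouth in')
box([(133,213),(560,213)],T[2]-.0041,'blk top')
box([(152,150),(547,150)],T[2]-.0221,'blk bot')
P=[cast(cal,u,v,.03) for u,v in [(220.5,174.5),(433.5,174.5)]]; print(((np.array(P)-T)@R*1000).round(1))
E
```

```text
mouth out [ 0.6028 -0.2002  0.03  ] tool [[-15.2, -24.4], [20.4, -24.4]] [  2.62 -24.37]
mouth in [ 0.6029 -0.1994  0.03  ] tool [[-13.9, -23.5], [19.2, -23.6]] [  2.62 -23.55]
blk top [ 0.605  -0.1989  0.0607] tool [[-14.0, -22.6], [15.3, -22.6]] [  0.61 -22.61]
blk bot [ 0.605  -0.1983  0.0427] tool [[-14.1, -22.1], [15.8, -22.1]] [  0.84 -22.09]
[[ 34.9 -46.9 -50.1]
 [ 34.6  51.9 -50.1]]
```

Call:
play_rows:
  plan:
    - [[0,0.18,0.02,0,0,0],[0,0.18,0.02,0,0,0],[0.8,0.18,0.02,0,0,0],[1.3,0.18,0.02,0,0,0],[1.5,0.18,0.02,0,0,0]]

```text
time_s: 7.18
tcp_pos: [0.6076, -0.1766, 0.0472]
ee_rot: [[-0.001, -0.974, 0.228], [0.0, 0.228, 0.974], [-1.0, 0.001, -0.0]]
wrist_force: [1.0, -0.2, -0.1]
gripper_width: 0.112
```

Call:
play_rows:
  plan:
    - [[0.2,0,0,0,0,0],[0.4,0,0,0,0,0],[0.6,0,0,0,0,0],[0.8,0,0,0,0,0],[0.8,0,0,0,0,0]]

```text
time_s: 7.8
tcp_pos: [0.6078, -0.1765, 0.0398]
ee_rot: [[-0.0, -0.974, 0.227], [0.0, 0.227, 0.974], [-1.0, 0.0, -0.0]]
wrist_force: [-0.3, -0.3, -0.7]
gripper_width: 0.111
```

The block is inside the recess with no contact force. Pressing down now.

Call:
play_rows:
  plan:
    - [[0.2,0,0,0,0,0],[0.4,0,0,0,0,0],[0.6,0,0,0,0,0],[0.8,0,0,0,0,0],[0.8,0,0,0,0,0]]

```text
time_s: 8.43
tcp_pos: [0.6082, -0.1766, 0.0341]
ee_rot: [[0.001, -0.974, 0.227], [-0.001, 0.227, 0.974], [-1.0, -0.001, -0.0]]
wrist_force: [-2.6, 1.6, 9.4]
gripper_width: 0.114
```

Call:
play_rows:
  plan:
    - [[0.1,0,0,0,0,0],[0.2,0,0,0,0,0],[0.3,0,0,0,0,0],[0.4,0,0,0,0,0],[0.4,0,0,0,0,0]]

```text
time_s: 9.05
tcp_pos: [0.6082, -0.1766, 0.034]
ee_rot: [[0.001, -0.974, 0.226], [-0.001, 0.226, 0.974], [-1.0, -0.002, -0.001]]
wrist_force: [-9.8, 4.5, 27.5]
gripper_width: 0.11
```

27 N pressed, TCP z 0.034, so the underside is at about 0.012 (home). Now unload, release, retreat and look.

Call:
play_rows:
  plan:
    - [[-0.3,0,0,0,0,0],[-0.6,0,0,0,0,0],[-0.6,0,0,0,0,0]]

```text
time_s: 9.43
tcp_pos: [0.6082, -0.1766, 0.0341]
ee_rot: [[0.001, -0.974, 0.227], [-0.0, 0.227, 0.974], [-1.0, -0.001, 0.0]]
wrist_force: [-1.1, 1.6, 2.8]
gripper_width: 0.115
```

Call:
play_rows:
  plan:
    - [[0,0,0,0,0,0],[0,0,0,0,0,0],[0,0,0,0,0,0]]
  hand: 0.4

```text
time_s: 9.8
tcp_pos: [0.6078, -0.1765, 0.0336]
ee_rot: [[-0.001, -0.974, 0.227], [0.0, 0.227, 0.974], [-1.0, 0.001, -0.0]]
wrist_force: [0.1, 0.7, 0.8]
gripper_width: 0.353
```

Call:
play_rows:
  plan:
    - [[-1,0,0,0,0,0],[-4,0,0,0,0,0],[-8,0,0.8,0,0,0],[-12,0,2,0,0,0],[-15,0,3,0,0,0]]

```text
time_s: 10.42
tcp_pos: [0.6153, -0.1471, 0.1871]
ee_rot: [[0.003, -0.974, 0.227], [-0.0, 0.227, 0.974], [-1.0, -0.003, 0.0]]
wrist_force: [0.5, -0.7, -0.1]
gripper_width: 0.4
```

Call:
play_rows:
  plan:
    - [[0,0,1,0,0,0],[0,0,1,0,0,0],[0,0,1,0,0,0]]

```text
time_s: 10.8
tcp_pos: [0.6162, -0.1377, 0.1827]
ee_rot: [[-0.003, -0.974, 0.228], [0.0, 0.228, 0.974], [-1.0, 0.003, -0.001]]
wrist_force: [-0.3, -0.3, -0.8]
gripper_width: 0.403
```

```bash
python3 - <<'E'
from h import *
import pickle
cal=K('wrist'); im,d=r.capture('wrist'); cv2.imwrite('pics/w4.png',im); np.save('w4.npy',d); s=r.sense(); pickle.dump((cal,s),open('w4.pkl','wb'))
print(s['tcp_pos'],s['time_s'],s['wrist_force'])
E
```

```text
[ 0.61625908 -0.13783443  0.18270537] 10.85 [ 0.23024094  0.21963517 -0.09231571]
```

View pics/w4.png

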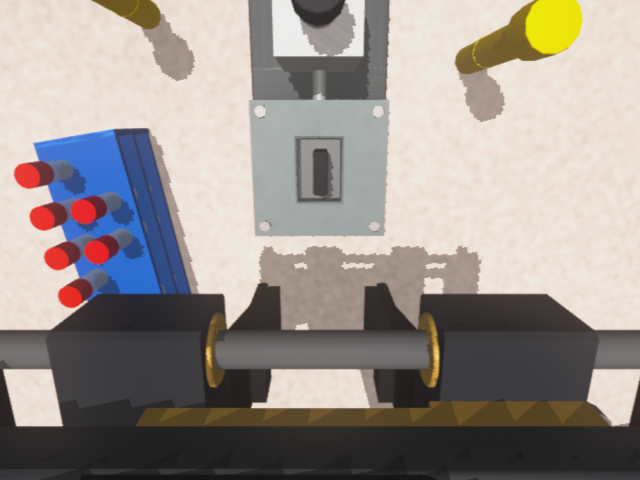

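The block sits in the recess at (297–342, 137–202). Checking flushness by depth, and locating the pump.

```bash
python3 - <<'E'
from h import *
import pickle
cal,s=pickle.load(open('w4.pkl','rb')); im=cv2.imread('pics/w4.png'); d=np.load('w4.npy')
def zs(u0,u1,v0,v1):
    z=[pt(cal,u,v,d[v,u])[2] for u in range(u0,u1) for v in range(v0,v1) if d[v,u]>0]; return len(z),np.median(z).round(4),np.std(z).round(4)
print('block L',zs(303,311,150,190),'R',zs(331,337,150,190),'far',zs(303,337,142,147))
print('deck',zs(265,292,150,190),zs(347,380,150,190),zs(265,380,212,225), zs(280,365,106,130))
a=cv2.resize(im[90:245,240:395],(600,600),interpolation=cv2.INTER_CUBIC); cv2.imwrite('pics/w4a.png',a)
E
```

```text
block L (319, np.float64(0.0297), np.float64(0.0007)) R (239, np.float64(0.0296), np.float64(0.0007)) far (168, np.float64(0.0298), np.float64(0.0007))
deck (1077, np.float64(0.0298), np.float64(0.0007)) (1311, np.float64(0.0297), np.float64(0.0007)) (1490, np.float64(0.0298), np.float64(0.0007)) (2032, np.float64(0.0297), np.float64(0.0007))
```

View pics/w4a.png

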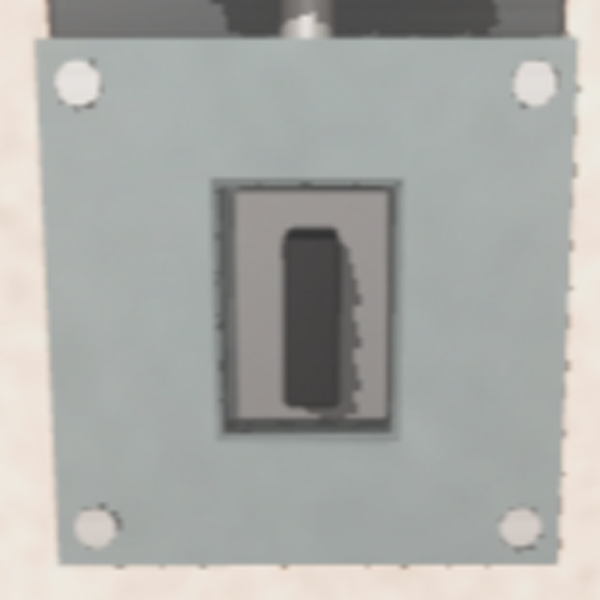

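The block top is at 0.0297 and the deck at 0.0297, so it is flush. Now I go above the pump and look.

Call:
play_rows:
  plan:
    - [[-3,0,0,0,0,0],[-6,0,-3,0,0,0],[-8,0,-7,0,0,0],[-8,0,-10,0,0,0],[-8,0,-11.5,0,0,0]]
  hand: 0.55

```text
time_s: 11.48
tcp_pos: [0.59, -0.2511, 0.2632]
ee_rot: [[-0.001, -0.973, 0.229], [0.0, 0.229, 0.973], [-1.0, 0.002, 0.0]]
wrist_force: [0.2, -0.4, -0.0]
gripper_width: 0.546
```

Call:
play_rows:
  plan:
    - [[0,0,0,0,0,0],[0,0,0,0,0,0],[0,0,0,0,0,0]]

```text
time_s: 11.85
tcp_pos: [0.5912, -0.2486, 0.2638]
ee_rot: [[-0.0, -0.974, 0.226], [0.0, 0.226, 0.974], [-1.0, 0.0, 0.0]]
wrist_force: [-0.1, 0.3, -0.4]
gripper_width: 0.551
```

```bash
python3 - <<'E'
from h import *
import pickle
cal=K('wrist'); im,d=r.capture('wrist'); cv2.imwrite('pics/w5.png',im); np.save('w5.npy',d); s=r.sense(); pickle.dump((cal,s),open('w5.pkl','wb'))
print(s['tcp_pos'],s['time_s'],s['wrist_force'])
t=K('top'); dt=np.load('top0.npy')
for u,v in [(500,174),(461,284)]: print('post',pt(t,u,v,dt[v,u]))
E
```

```text
[ 0.59116398 -0.24867086  0.26391972] 11.9 [-0.91362782 -0.48746427  0.18112363]
post [ 0.70474482 -0.31083421  0.12223922]
post [ 0.48174663 -0.2234308   0.12583272]
```

View pics/w5.png

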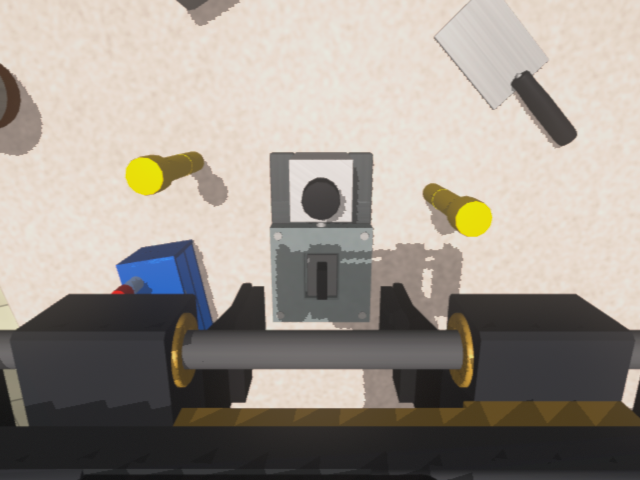

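Knob at (321,199) on the pump top (289–353, 160–222). The yellow posts at (145,176) and (473,218) are about 125 mm tall, below the gripper's body.

```bash
python3 - <<'E'
from h import *
import pickle
cal,s=pickle.load(open('w5.pkl','rb')); im=cv2.imread('pics/w5.png'); T=s['tcp_pos'];R=s['ee_rot']; d=np.load('w5.npy')
a=cv2.resize(im[145:235,260:380],(800,600),interpolation=cv2.INTER_CUBIC); cv2.imwrite('pics/w5a.png',cv2.convertScaleAbs(a,alpha=1.3))
for u,v in [(321,199),(315,195),(325,203)]: print(pt(cal,u,v,d[v,u]).round(4))
g=im[165:235,285:357].max(2); print(g[34,30:42])
m=np.uint8((g<62)); n,l,st,ce=cv2.connectedComponentsWithStats(m); i=l[34,36]; print(st[i],ce[i]+[285,165])
E
```

```text
[ 0.5865 -0.2701  0.134 ]
[ 0.59   -0.2737  0.1335]
[ 0.5845 -0.2665  0.1331]
[71 70 70 71 70 70 71 70 69 70 70 70]
[   0    0   72   70 4995] [320.48928929 199.65585586]
```

View pics/w5a.png

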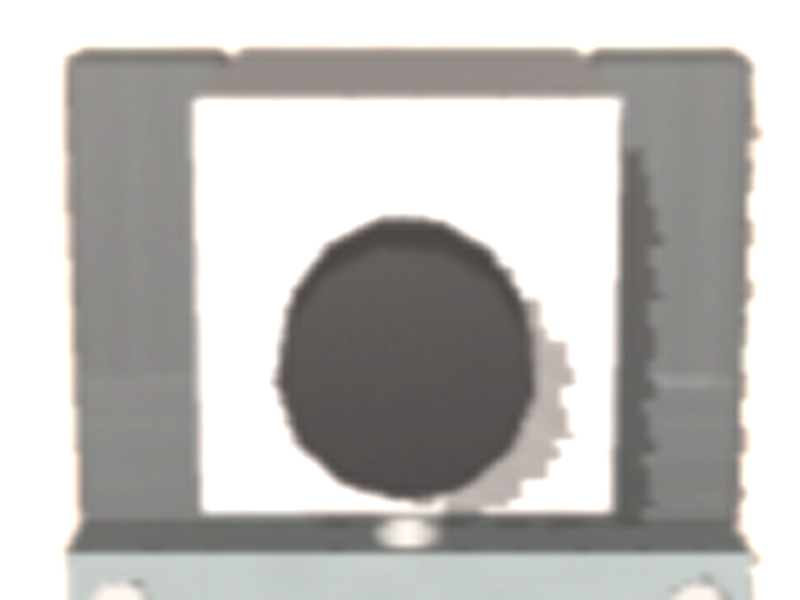

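```bash
python3 - <<'E'
from h import *
import pickle
cal,s=pickle.load(open('w5.pkl','rb')); T=s['tcp_pos'];R=s['ee_rot']; k=800/120
P=lambda u,v,z: (cast(cal,260+u/k,145+v/k,z)-T)@R*1000
print('knob',[P(u,v,.134)[1:].round(1) for u,v in [(280,372),(535,372),(407,245),(407,500),(407,372)]])
c=np.array([P(u,v,.09)[1:] for u,v in [(192,97),(622,97),(612,514),(202,514)]]); print(c.round(1),c.mean(0))
# tool-camera bias: sensed recess centre now
q=np.array([(cast(cal,u,v,.03)-T)@R*1000 for u,v in [(276.5,237),(365,237)]]);print('screws',q.round(1))
E
```

```text
knob [array([-13.7, -20.7]), array([ 13.1, -20.7]), array([ -0.3, -34. ]), array([-0.3, -6.9]), array([ -0.3, -20.7])]
[[-25.7 -45.4]
 [ 24.8 -45.4]
 [ 24.6   4.9]
 [-25.6   4.9]] [ -0.46889156 -20.26361501]
screws [[233.9 -44.   33.7]
 [233.9  42.   33.7]]
```

```bash
python3 - <<'E'
from h import *
import pickle
cal,s=pickle.load(open('w4.pkl','rb')); R=s['ee_rot'];k=600/155
Q=np.array([.6080,-.17655,0])
for n,cs,z in [('blk',[(236,192),(388,192),(388,420),(238,420)],.03),('tab top',[(283,238),(340,238),(338,407),(284,407)],.056)]:
    p=np.mean([cast(cal,240+u/k,90+v/k,z) for u,v in cs],0); print(n,p.round(4),((p-Q)@R*1000)[1:].round(2))
E
```

```text
blk [ 0.6073 -0.1767  0.03  ] [ 0.69 -0.3 ]
tab top [ 0.6075 -0.1768  0.056 ] [ 0.58 -0.36]
```

Call:
play_rows:
  plan:
    - [[1,-0.1,-1,0,0,0],[4,-0.1,-2,0,0,0],[8,-0.1,-2.03,0,0,0],[11,-0.1,-2.03,0,0,0],[11.5,-0.1,-2.03,0,0,0]]

```text
time_s: 12.52
tcp_pos: [0.5854, -0.2694, 0.1459]
ee_rot: [[-0.006, -0.974, 0.228], [0.002, 0.228, 0.974], [-1.0, 0.006, 0.0]]
wrist_force: [0.2, 0.3, -0.0]
gripper_width: 0.552
```

Call:
play_rows:
  plan:
    - [[0,0,0,0,0,0],[0,0,0,0,0,0],[0,0,0,0,0,0]]

```text
time_s: 12.9
tcp_pos: [0.5878, -0.2697, 0.1504]
ee_rot: [[0.002, -0.974, 0.227], [-0.001, 0.227, 0.974], [-1.0, -0.003, -0.0]]
wrist_force: [-0.4, -0.9, 0.1]
gripper_width: 0.553
```

```bash
python3 - <<'E'
from h import *
import pickle
cal=K('wrist'); im,d=r.capture('wrist'); cv2.imwrite('pics/w6.png',im); s=r.sense(); pickle.dump((cal,s),open('w6.pkl','wb'))
print(s['tcp_pos'],s['time_s'],s['wrist_force'])
E
```

```text
[ 0.58769975 -0.26965978  0.15021283] 12.95 [-0.78723427 -1.37271689  0.55307641]
```

View pics/w6.png

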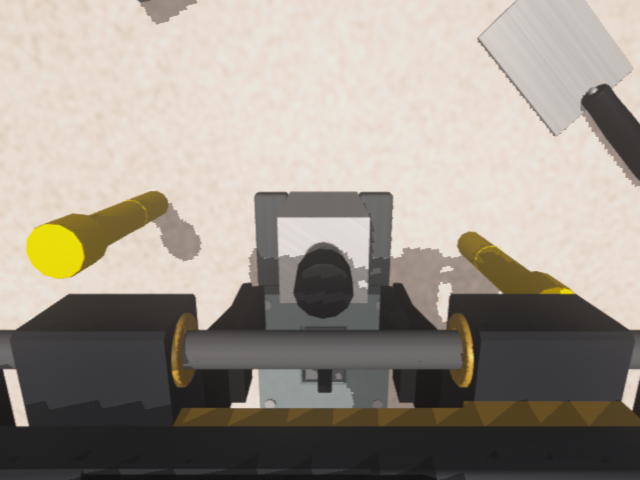

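```bash
python3 - <<'E'
from h import *
import pickle
cal,s=pickle.load(open('w6.pkl','rb')); im=cv2.imread('pics/w6.png'); T=s['tcp_pos'];R=s['ee_rot']
a=cv2.resize(im[200:400,190:457],(800,600),interpolation=cv2.INTER_CUBIC); cv2.imwrite('pics/w6a.png',cv2.convertScaleAbs(a,alpha=1.8))
g=im.max(2)
P=lambda u,v,z:((cast(cal,u,v,z)-T)@R*1000)[1:].round(2)
print(P(294,285,.134),P(352.5,285,.134)); print(P(277.5,218,.09),P(370,218,.09))
for v in (270,280,290): print(v,g[v,286:300],g[v,344:358])
print(g[225,272:284],g[225,364:376])
E
```

```text
[-12.42  -2.64] [14.06 -2.68]
[-23.83 -23.86] [ 26.06 -23.9 ]
270 [144 146 146 147 146 146 146 146 145 142 118  76  50  48] [ 49  47  46  46  47  54  95 128 141 142 143 143 144 145]
280 [139 141 142 142 143 142 142 142 128  92  54  48  48  49] [ 47  48  48  48  47  47  45  56 109 137 141 142 142 143]
290 [140 139 139 141 142 143 138 108  61  46  46  46  46  46] [ 45  44  45  43  44  45  44  44  57 111 140 144 144 144]
[107 107 107 106 119 188 223 225 224 223 223 223] [223 225 225 225 221 181 108  82  84  98 106 106]
```

View pics/w6a.png

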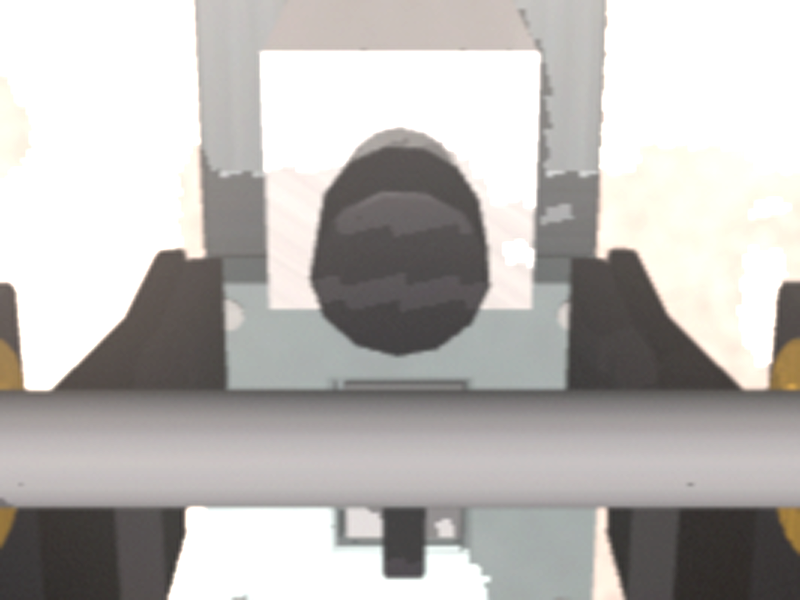

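The knob is centred between the jaws to within about 0.3 mm, after the roughly 0.8 mm camera bias seen with the gripped block. Descending.

Call:
play_rows:
  plan:
    - [[1,0,0,0,0,0],[2.5,0,0,0,0,0],[4,0,0,0,0,0],[4.7,0,0,0,0,0],[4.7,0,0,0,0,0]]

```text
time_s: 13.58
tcp_pos: [0.5868, -0.2695, 0.101]
ee_rot: [[-0.002, -0.974, 0.227], [0.0, 0.227, 0.974], [-1.0, 0.002, -0.0]]
wrist_force: [-0.3, -0.0, 0.3]
gripper_width: 0.554
```

Call:
play_rows:
  plan:
    - [[0,0,0,0,0,0],[0,0,0,0,0,0],[0,0,0,0,0,0]]

```text
time_s: 13.95
tcp_pos: [0.5874, -0.2696, 0.1025]
ee_rot: [[0.001, -0.974, 0.227], [-0.0, 0.227, 0.974], [-1.0, -0.001, 0.0]]
wrist_force: [-0.6, 0.4, -0.3]
gripper_width: 0.549
```

```bash
python3 -c "
from h import *
s=r.sense(); print(s['tcp_pos'],s['wrist_force'],s['ee_rot'].round(4))"
```

```text
[ 0.58741908 -0.26964442  0.10252603] [-0.64075249  0.40746002 -0.25711546] [[ 9.000e-04 -9.738e-01  2.275e-01]
 [-2.000e-04  2.275e-01  9.738e-01]
 [-1.000e+00 -9.000e-04  0.000e+00]]
```

Call:
play_rows:
  plan:
    - [[0,0,0,0,0,0],[0,0,0,0,0,0],[0,0,0,0,0,0],[0,0,0,0,0,0],[0,0,0,0,0,0]]
  hand: 0

```text
time_s: 14.58
tcp_pos: [0.5873, -0.2696, 0.1021]
ee_rot: [[0.0, -0.974, 0.227], [-0.0, 0.227, 0.974], [-1.0, -0.0, -0.0]]
wrist_force: [0.8, 0.1, 0.2]
gripper_width: 0.308
```

```bash
python3 -c "
from h import *
s=r.sense(); print(s['tcp_pos'],s['wrist_force'],s['wrist_force']@s['ee_rot'],s['moment'],s['gripper_width']*87)"
```

```text
[ 0.58726434 -0.26958979  0.10209559] [0.82796569 0.05503752 0.20557741] [-0.20548663 -0.7937823   0.24187452] [0.03614085 0.12411521 0.01939339] 26.809085627866146
```

Gripped at 26.8 mm with side force under 1 N. Drawing up in steps.

Call:
play_rows:
  plan:
    - [[-0.2,0,0,0,0,0],[-0.4,0,0,0,0,0],[-0.6,0,0,0,0,0],[-0.8,0,0,0,0,0],[-1,0,0,0,0,0]]

```text
time_s: 15.2
tcp_pos: [0.5869, -0.2695, 0.1121]
ee_rot: [[-0.001, -0.974, 0.227], [0.0, 0.227, 0.974], [-1.0, 0.001, 0.0]]
wrist_force: [1.1, -0.5, -3.5]
gripper_width: 0.308
```

Call:
play_rows:
  plan:
    - [[-0.2,0,0,0,0,0],[-0.4,-0.01,0,0,0,0],[-0.6,-0.02,0,0,0,0],[-0.8,-0.02,0,0,0,0],[-1,-0.02,0,0,0,0]]

```text
time_s: 15.82
tcp_pos: [0.5874, -0.2696, 0.1222]
ee_rot: [[-0.0, -0.974, 0.227], [0.0, 0.227, 0.974], [-1.0, 0.0, 0.0]]
wrist_force: [0.1, 0.1, -5.0]
gripper_width: 0.312
```

Call:
play_rows:
  plan:
    - [[-0.2,0,0,0,0,0],[-0.4,0,0,0,0,0],[-0.6,0,0,0,0,0],[-0.8,0,0,0,0,0],[-1,0,0,0,0,0]]

```text
time_s: 16.45
tcp_pos: [0.5874, -0.2696, 0.1322]
ee_rot: [[0.0, -0.974, 0.227], [-0.0, 0.227, 0.974], [-1.0, -0.0, -0.0]]
wrist_force: [-0.0, 0.3, -5.1]
gripper_width: 0.311
```

Call:
play_rows:
  plan:
    - [[-0.2,0,0,0,0,0],[-0.4,0,0,0,0,0],[-0.6,0,0,0,0,0],[-0.8,0,0,0,0,0],[-0.98,0,0,0,0,0]]

```text
time_s: 17.08
tcp_pos: [0.5874, -0.2696, 0.142]
ee_rot: [[0.0, -0.974, 0.227], [0.0, 0.227, 0.974], [-1.0, -0.0, 0.0]]
wrist_force: [0.2, -0.6, -4.1]
gripper_width: 0.312
```

Call:
play_rows:
  plan:
    - [[0,0,0,0,0,0],[0,0,0,0,0,0],[0,0,0,0,0,0]]

```text
time_s: 17.45
tcp_pos: [0.5873, -0.2696, 0.1417]
ee_rot: [[-0.0, -0.974, 0.227], [0.0, 0.227, 0.974], [-1.0, 0.0, 0.0]]
wrist_force: [0.2, -0.3, -3.5]
gripper_width: 0.312
```

```bash
python3 - <<'E'
from h import *
import pickle
o=[]
for n in ('scene','wrist','top'):
    cal=K(n); im,d=r.capture(n); cv2.imwrite(f'pics/{n}7.png',im); np.save(f'{n}7.npy',d)
    pickle.dump(cal,open(f'{n}7.pkl','wb'))
s=r.sense(); print(s['tcp_pos'],s['wrist_force'],s['time_s'])
im=cv2.imread('pics/scene7.png'); cv2.imwrite('pics/scene7a.png',cv2.convertScaleAbs(cv2.resize(im[120:245,190:310],(576,600),interpolation=cv2.INTER_CUBIC),alpha=1.3))
E
```

```text
[ 0.5873876  -0.26961554  0.14179798] [-0.10439349 -0.76609174 -3.48511617] 17.6
```

View pics/scene7a.png

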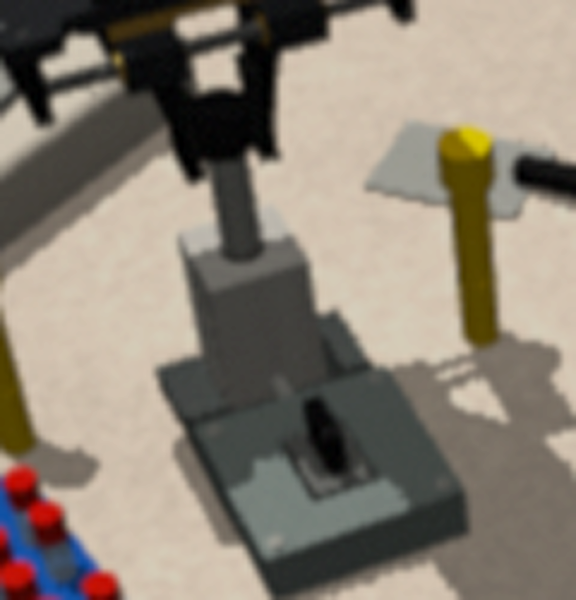

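View pics/wrist7.png

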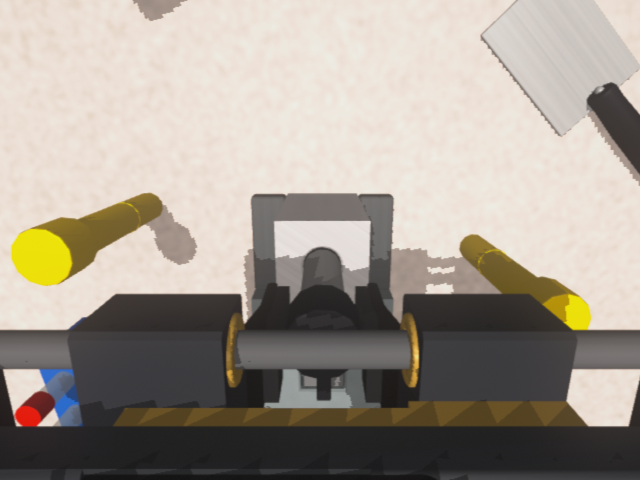

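```bash
python3 - <<'E'
from h import *
import pickle
im=cv2.imread('pics/wrist7.png'); d=np.load('wrist7.npy'); cal=pickle.load(open('wrist7.pkl','rb'))
cv2.imwrite('pics/wrist7a.png',cv2.convertScaleAbs(cv2.resize(im[235:330,265:385],(758,600),interpolation=cv2.INTER_CUBIC),alpha=2))
im=cv2.imread('pics/scene7.png'); ds=np.load('scene7.npy'); cs=pickle.load(open('scene7.pkl','rb'))
cv2.imwrite('pics/scene7b.png',cv2.convertScaleAbs(cv2.resize(im[135:185,215:265],(600,600),interpolation=cv2.INTER_CUBIC),alpha=1.8))
for v in range(284,322,4): print(v,pt(cal,322,v,d[v,322]).round(4) if d[v,322]>0 else 0)
# scene: predicted pixel of axis points
for h in (.09,.15,.162): print(h,np.round(proj(cs,(.5873,-.2696,h)),1))
E
```

```text
284 [ 0.5848 -0.2785  0.1408]
288 [ 0.5839 -0.2821  0.1543]
292 [ 0.5839 -0.2823  0.1588]
296 [ 0.5839 -0.2821  0.1619]
300 [ 0.584  -0.2819  0.1652]
304 [ 0.584  -0.2816  0.1679]
308 [ 0.5839 -0.282   0.1721]
312 [ 0.5842 -0.281   0.1731]
316 [ 0.5844 -0.28    0.1739]
320 [ 0.5849 -0.2778  0.1724]
0.09 [240.7 171.1]
0.15 [237. 150.]
0.162 [236.2 145.5]
```

View pics/wrist7a.png

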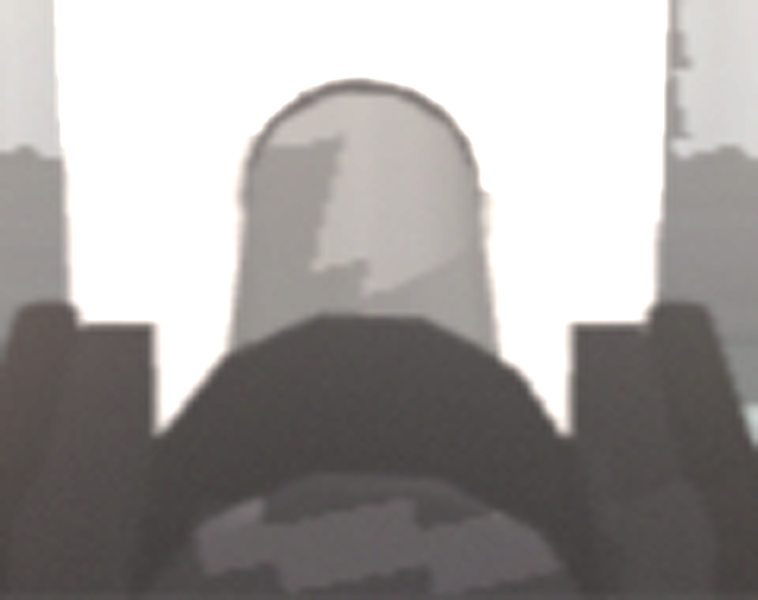

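View pics/scene7b.png

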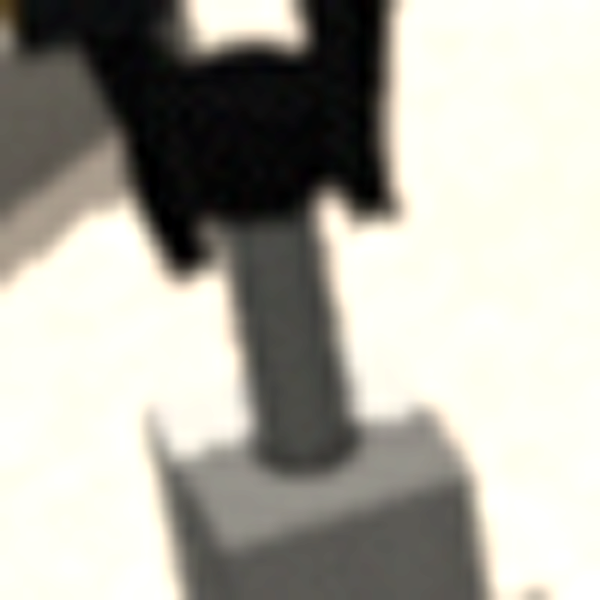

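The rod's dark line is just showing at the mouth (a dark arc at the rod base in both crops). Knob-top depth is 0.1739 against 0.174 expected, with side force under 1 N. Handing in.

```bash
python3 -c "
from h import *
s=r.sense(); print(s['tcp_pos'],s['wrist_force'],s['gripper_width']); print(r.finish_job())"
```

```text
[ 0.5873876  -0.26961554  0.14179798] [-0.10439349 -0.76609174 -3.48511617] 0.3119218914473513
the job is handed in; nothing more can be done
None
```

I pressed the small filter block home in the recess, then drew the plunger up about 40 mm by its knob. The gripper is still holding it there. I handed the job in at 17.6 s.

- **Block:** I pressed it with about 27 N. Afterwards the wrist camera's depth put both its top and the deck at 29.7 mm, so it is flush. The push also showed a sideways force of about 10 N on the arm, which went away when I unloaded.
- **Plunger:** The tool rose 39.7 mm. The knob's top measured 173.9 mm, against 174 mm expected. Side force was about 1 N at most during the draw. The hold carries about 3.5 N, which fits the plunger's weight.
- **Dark line:** I could see a thin dark arc at the rod's base, level with the top of the pump. At that resolution it could partly be the gap around the bore, so I relied on the height measurements.
- **Camera bias:** The wrist camera read about 0.7 mm off sideways from the jaws. I corrected for this before gripping the knob.
- **Other objects:** I had no contact with them that I could see, but I did not measure their positions again at the end.

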